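# Hang a test coupon on the balance arm with its S-hook

## Task

Take the S-hook off the balance arm by its red tab, feel its lower end through the small hole in the copper test coupon, lift the coupon out of its holder on the hook, and hang the hook with the coupon back on the arm. Let the arm take the weight before you let go, so that the coupon ends hanging still and free of everything but the hook. Work gently: the hook must not be forced against coupon or arm, the coupon must stay clean (no fingers on it), and the things standing around stay where they are.

Things in the scene. Friction and masses are not known exactly. Their poses are not given: they have to be found in the camera images.
- hook: S-hook of 4 mm round steel wire, flat in its own x-z plane, about 55 g, with a red tab on top. Origin: wire axis at the corner's height (bottom); z up. Shank: from x +12, z +80 mm down to z +58, slanting to x -4, z +26, then straight down to the corner at x -4, z 0. A hanging coupon sits at the corner, about x 0. It starts hanging upright on the stand's arm, its y along the arm.
- tab (a point): centre of the hook's red grip tab, a box 24 (x) x 12 (y) x 30 (z) mm; axes as the hook's, 116 mm above its origin; pinch it across y. Under it the wire comes down at x 0 to the upper bend.
- bend (a point): seat in the hook's upper bend: where the axis of the 8 mm arm lies when it hangs there (hook x 0, z +86 mm). The bend is open downward, 20 mm wide inside, between the shank on the +x side and a free tip on the -x side that ends 18 mm below this point.
- corner (a point): corner of the hook (wire axis), hook x -4, z 0 mm. From here the lower end, a straight 4 mm wire 34 mm long, cut off square, rises toward hook +x, nominally by 25 degrees in the hook's plane; but it was bent by hand: its slope is 12 to 38 degrees and it points up to 20 degrees to either side (tip up to 8 mm off in height, 11 mm sideways); no pose tells. It yields at about 15 N.
- coupon: copper test coupon, an upright flat plate 3 (x, its normal) x 44 (y) x 70 (z) mm, about 90 g, standing in the slot of the holder. Origin: centre of its lower edge, z up. One round through hole of 10 mm, axis along x, centre at z +58 mm on the middle line, so 12 mm below the top edge.
- hole (a point): centre of the hole in the coupon; axes as the coupon's
- holder: fixed specimen holder: grey base 100 x 100 mm, blue slotted block 29 x 84 mm, top z 42. Origin: centre of its underside. The slot lies along y, floor at z 18 mm, 24 mm deep; 1.5 mm play along x. In it a sprung jaw pinches the coupon's side edges, so that drawing it straight up takes 3 to 5 N. Hook it from the -x side, moving to +x (the same way round as it hangs on the stand).
- stand: fixed balance stand: white base 100 (x) x 150 (y -115 to +35) mm, 12 mm thick; post at y -90 up to z 206 mm; level steel arm, 8 mm round, along y from the post to a 13 mm end button at y +32. Origin: on the worktop under the hanging place. Arm axis x 0, z 200 mm; it sinks 0.7 mm per newton (stop at 8 mm). The hook comes off by lifting it over 26 mm, then moving to the stand's +x.
- jar_1: small clear open glass jar, 56 mm wide, 42 mm high, a bystander; origin at its underside
- pot_blue: blue and tan round pot, 67 mm wide, 26 mm high, a bystander; origin at its underside
- bottle_amber: amber dropper bottle with black top, 34 mm wide, 102 mm high, a bystander; origin at its underside
- lid_teal: teal jar lid, 61 mm wide, 11 mm high, a bystander; origin at its underside

How it is judged:
By the outcome, as a careful person would: the job done as asked, in the order asked, and still so for the second after the job is handed in, with the robot touching nothing.
It also fails if it takes over 69 s, if anything falls off the work surface, if the arm or the gripper's body presses on something with over 40 N, if the wrist force passes 120 N, or if a joint passes its speed limit or range.

## Robot

A 7-joint arm with a two-finger parallel gripper is mounted at the origin on a cart in front of the work surface, level with it; the furniture and walls round the work are solid. World frame = base frame: x ahead of the robot, y to its left, z up, the work surface at z = 0. Lengths are in m, angles in rad, forces in N, time in s.
With the tool pointing down it reaches from about 0.425 to 0.95 m from the base axis. Payload 16.7 kg.
Tool frame: the origin (TCP) lies at the very end of the fingers, on their centre line; the grasp point (between the pads) lies 19 mm behind it; z points along the fingers, y is the line along which they close (so a half turn about z gives the same grasp; the last joint's range is limited). The gripper opens to 94 mm and grips with 3 to 60 N. Pads are 16 mm wide; open, the fingers measure 119 mm over their backs; the gripper's body (75 mm by 177 mm) begins 78 mm behind the grasp point.
Start: joints at [0.997, 0.426, 0.074, 1.606, -0.034, 1.111, -0.067], TCP at [0.278, -0.615, 0.166] pointing down, gripper open.
Joint ranges: [-2.85, 2.85], [-0.5, 2.14], [-1.23, 1.37], [0.21, 2.46], [-1.02, 4.16], [0.16, 2.05], [-2.73, 2.73]. Speed limits (rad/s): [1.89, 1.89, 2.39, 2.39, 3.01, 3.01, 3.01].

## Interface

Orientations are given as a rotation vector (axis times angle).
In Python, from rig import status, vision, workorder gives the robot as it stands.
- The arm moves only by the shell command python3 -m crank 'ROWS' [OPENING] [FORCE]. ROWS is JSON, a list of rows, each a list of 6 numbers: the shift along the tool's x, y, z in cm, then the turn, a rotation vector about the tool's x, y, z in degrees. In form: [[x, y, z, wx, wy, wz], ...]. A call has 1 to 10 rows; each row shifts and turns the commanded pose from where the row before left it, along the tool's axes as they then stand; what a row does not reach is not made up. A row lasts 1/12 s, in which the tool goes at most 41.7 mm and 7.16 degrees, less where a joint would pass 70% of its speed; a pose out of reach is approached as far as the arm can. A call is refused whole if a number of a shift passes 4.17 or a number of a turn 7.16, either way. A call with a gripper value outside its range is refused whole. OPENING is the opening, from -1 (shut) to 1 (fully open), set as the call begins (- or left out, the last holds). The fingers move at their own pace and stop on an object; FORCE is the grip in N (left out, the last holds). Time passes only in rows, so rows that do not move let the fingers close. It gives the time, the measured TCP pose, the force, the opening and the grip force at its end, in the units of the state.
- status.get_state(): the state, without advancing time (a new reading comes with each control period).
- vision.grab_frame(name): name is "scene" or "top" or "wrist"; returns (picture, depth): 480x640x3 uint8, red, green, blue; 480x640 float32, m along the optical axis (not along the pixel's ray), 0 where there is no reading.
- vision.camera_params(name): a dict with "vfov" (degrees; the focal length in pixels is half the picture's height over the tangent of half this angle, whatever the lens; pixels are square), "cx", "cy" (the principal point, pixels), "pose" (4x4, takes a point from camera to world coordinates); the wrist camera has in their place "T_tool_cam" (4x4, takes a point from camera to tool coordinates, whose origin is the TCP and whose axes are the flange's). Camera axes: x right, y up, looking along -z (the intrinsics and any distortion apply to the point x, -y, -z); pixel columns grow to the right and rows downward; lengths in m; the calibration is good to about 2 mm. A picture is of the moment at which its call begins: read the wrist's pose just before it. camera_params takes no time and is no camera call.
- workorder.sign_off(): hands the job in; it is judged then, once.
The state is a dict: "time_s": time; "joint_positions": joint angles; "dq": joint speeds; "joint_efforts": joint torques, N m; "ee_pos": TCP position; "tool_rot": TCP orientation; "ft_force": force on the tool from outside, world axes, zero at the start; "ft_torque": the same for the moment, N m; "opening": finger opening in m; "gripper_force": force on a finger pad.
Only numpy, scipy, OpenCV 4.12 (cv2) and the standard library are available. Lean on these libraries where they do the work, as an engineer would, in place of code of your own. Each camera call takes 0.05 s, during which the arm holds its last target. There are 200 camera calls.

## Working session

There is one attempt and no reset: what is moved stays moved. The work goes in short steps, Python scripts to look and compute and a shell command to move; the robot and the scene stay as the last step left them, time stands still between calls to the robot, and variables do not carry over. Pictures are saved under pics/ and viewed, at most 10 in all, crops included, and the job is handed in when it is done.

```bash
mkdir -p pics; cat > h.py <<'E'
import numpy as np, cv2
from rig import status, vision, workorder
from scipy.spatial.transform import Rotation as R
def cam(n,st=None):
    p=vision.camera_params(n); f=240/np.tan(np.radians(p['vfov'])/2)
    if 'pose' in p: T=np.array(p['pose'])
    else:
        st=st or status.get_state(); A=np.eye(4); A[:3,:3]=R.from_rotvec(st['tool_rot']).as_matrix(); A[:3,3]=st['ee_pos']; T=A@np.array(p['T_tool_cam'])
    return p,f,T
def grab(n):
    st=status.get_state(); c=cam(n,st); im,d=vision.grab_frame(n); return im,d,c
def ray(c,u,v):
    p,f,T=c; d=np.array([(u-p['cx'])/f,-(v-p['cy'])/f,-1.]); return T[:3,3],T[:3,:3]@d
def pt(c,u,v,depth):
    o,d=ray(c,u,v); return o+d*depth
def onz(c,u,v,z):
    o,d=ray(c,u,v); return o+d*(z-o[2])/d[2]
def cloud(c,d):
    v,u=np.mgrid[0:480,0:640]; p,f,T=c
    P=np.stack([(u-p['cx'])/f,-(v-p['cy'])/f,-np.ones(u.shape)],-1)*d[...,None]
    return P@T[:3,:3].T+T[:3,3]
def proj(c,X):
    p,f,T=c; q=T[:3,:3].T@(np.asarray(X)-T[:3,3]); return p['cx']+f*q[0]/-q[2], p['cy']-f*q[1]/-q[2]
E
python3 - <<'E'
from h import *
print(status.get_state())
a=[]
for n in ('scene','top','wrist'):
    im,d,c=grab(n); a.append(im); np.savez(f'pics/{n}0.npz',im=im,d=d); print(n,{k:v for k,v in c[0].items()},c[2].round(3).tolist())
    cv2.imwrite(f'pics/{n}0.png',im[...,::-1])
E
```

```text
{'time_s': 0.0, 'joint_positions': array([ 0.99654323,  0.42674856,  0.07383559,  1.60660254, -0.03407404,
        1.11077368, -0.06711648]), 'dq': array([ 1.29851657e-03, -1.96121906e-04,  5.62103843e-04, -5.30282653e-05,
        4.82227862e-04, -3.59897588e-04, -2.15572401e-04]), 'joint_efforts': array([-2.55316509e-04, -9.35818505e+01,  3.66636537e+00, -4.54201519e+01,
       -4.87414724e-02,  2.00606411e-02,  1.45971812e-04]), 'ee_pos': array([ 0.27793574, -0.614596  ,  0.16496611]), 'tool_rot': array([-3.06982814e+00, -6.61905388e-01,  5.92482994e-04]), 'ft_force': array([0.33970968, 0.59329168, 0.21817683]), 'ft_torque': array([-0.04566806, -0.01142323,  0.01242513]), 'gripper_force': 0.0, 'opening': 0.0943307989856429}
scene {'vfov': 49.55325888979978, 'cx': 325.4083053204132, 'cy': 245.47669975924615, 'pose': array([[-0.6216174 ,  0.54917443, -0.55856893, -0.05715247],
       [-0.78316969, -0.42170692,  0.45695569,  0.44478574],
       [ 0.015396  ,  0.72150587,  0.69223713,  0.90123071],
       [ 0.        ,  0.        ,  0.        ,  1.        ]])} [[-0.622, 0.549, -0.559, 
[... 401 characters left out ...]
  0.        ,  1.        ]])} [[0.083, 0.977, -0.199, 0.352], [-0.997, 0.08, -0.019, -0.076], [-0.002, 0.2, 0.98, 1.251], [0.0, 0.0, 0.0, 1.0]]
wrist {'vfov': 68.70559690852274, 'cx': 320.0872256245268, 'cy': 242.4197871226835, 'T_tool_cam': array([[-2.45677010e-04,  9.71241683e-01,  2.38095638e-01,
         6.84708372e-02],
       [ 9.99998907e-01, -1.08507641e-04,  1.47446584e-03,
         8.30659666e-04],
       [ 1.45789788e-03,  2.38095740e-01, -9.71240595e-01,
        -2.18837785e-01],
       [ 0.00000000e+00,  0.00000000e+00,  0.00000000e+00,
         1.00000000e+00]])} [[0.412, 0.885, 0.218, 0.341], [-0.911, 0.401, 0.096, -0.587], [-0.003, -0.238, 0.971, 0.384], [0.0, 0.0, 0.0, 1.0]]
```

View pics/scene0.png

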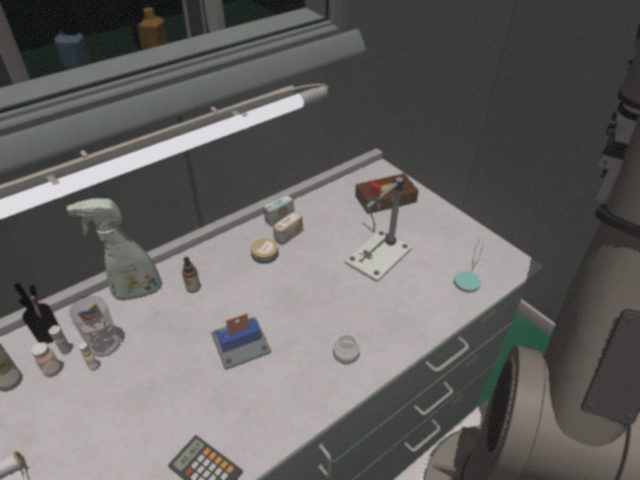

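View pics/top0.png

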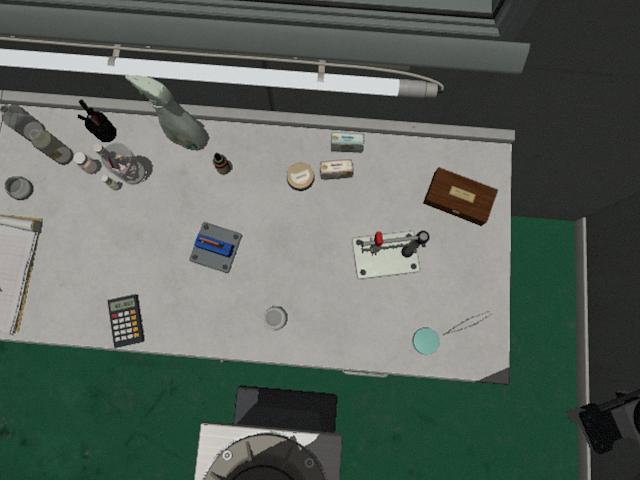

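The scene view shows the stand at (380,250) with the red tab at (376,188), and the holder with the coupon at (240,330). In the top view the tab is at (378,238), with the post to its right at (420,238), and the holder is at (215,245).

```bash
python3 - <<'E'
from h import *
for n in ('top','scene'):
    z=np.load(f'pics/{n}0.npz'); im,d=z['im'],z['d']; c=cam(n); P=cloud(c,d)
    hsv=cv2.cvtColor(im,cv2.COLOR_RGB2HSV); H,S,V=[hsv[...,i].astype(int) for i in range(3)]
    ok=d>0
    x0=(slice(0,480),slice(0,640))
    roi=np.zeros(d.shape,bool)
    if n=='top': roi[200:300,160:440]=1
    else: roi[150:380,190:430]=1
    red=roi&((H<6)|(H>172))&(S>170)&(V>70)
    blue=roi&(H>105)&(H<130)&(S>140)
    cop=roi&(H>4)&(H<16)&(S>90)&(P[...,2]>.03)&(P[...,1]>-.1)
    print(n,'red',red.sum(),np.argwhere(red).mean(0)[::-1],np.median(P[red&ok],0).round(4))
    for nm,m in(('blue',blue),('cop',cop)):
        q=P[m&ok]; print(nm,m.sum(),np.median(q,0).round(4),q.min(0).round(3),q.max(0).round(3))
        t=q[q[:,2]>(.036 if nm=='blue' else .05)]
        if len(t)>5: r=cv2.minAreaRect((t[:,:2]*1000).astype(np.float32)); print('  rect mm',r,len(t))
    for nm,zz,lo,hi in (('base stand',.012,.006,.018),('base holder',None,.006,.03)):
        m=roi&ok&(P[...,2]>lo)&(P[...,2]<hi)
        m&=(P[...,1]<-.1) if 'stand' in nm else (P[...,1]>.0)&~blue
        m=cv2.morphologyEx(m.astype(np.uint8),cv2.MORPH_OPEN,np.ones((3,3)))
        nn,l,st,ce=cv2.connectedComponentsWithStats(m)
        k=1+np.argmax(st[1:,4]); q=P[l==k]; print(nm,st[k],cv2.minAreaRect((q[:,:2]*1000).astype(np.float32)),np.median(q[:,2]))
    a=roi&ok&(P[...,2]>.185)&(P[...,2]<.215)&(P[...,1]<-.1)&~red
    q=P[a]; print('arm',len(q)); 
    if len(q)>5: print(q.min(0),q.max(0),cv2.fitLine((q[:,:2]).astype(np.float32),cv2.DIST_L2,0,.01,.01).ravel(),np.median(q[:,2]))
E
```

```text
top red 59 [378.45762712 238.03389831] [ 0.5551 -0.1874  0.2434]
blue 361 [0.5444 0.1647 0.0412] [0.528 0.128 0.007] [0.572 0.22  0.049]
  rect mm ((549.22265625, 171.20411682128906), (84.34619903564453, 26.84020233154297), 76.48058319091797) 306
cop 62 [0.5493 0.172  0.068 ] [0.544 0.151 0.033] [0.555 0.194 0.093]
  rect mm ((549.4517211914062, 172.235595703125), (43.77333068847656, 1.4333633184432983), 76.8206558227539) 46
base stand [ 353  236   67   43 1848] ((565.6588134765625, -232.89553833007812), (99.93452453613281, 150.61399841308594), 11.373063087463379) 0.011733233681357258
base holder [190 247  42  25 504] ((519.1937866210938, 177.7955322265625), (98.45767974853516, 35.23589324951172), 76.47257995605469) 0.010209589811791542
arm 366
[ 0.54143282 -0.29401662  0.1857889 ] [ 0.58774295 -0.15741149  0.21044863] [ 0.18801574 -0.982166    0.56589997 -0.2427866 ] 0.20227657214026995
scene red 13 [375.38461538 184.23076923] [ 0.5555 -0.1883  0.242 ]
blue 17 [0.5439 0.19   0.0409] [0.532 0.142 0.036] [0.566 0.209 0.042]
  rect mm ((541.6630859375, 177.83572387695312), (73.13745880126953, 17.889999389648438), 61.05569839477539) 16
cop 40 [0.5484 0.1791 0.0824] [0.541 0.156 0.051] [0.733 0.191 0.088]
  rect mm ((636.08447265625, 180.9901123046875), (192.46270751953125, 34.31993103027344), 4.6741180419921875) 39
base stand [ 346  230   66   50 1669] ((562.3348999023438, -230.92498779296875), (100.9828109741211, 152.64952087402344), 11.33549976348877) 0.01018540110832944
base holder [217 333  51  35 875] ((523.4447021484375, 180.99253845214844), (99.2917709350586, 56.503623962402344), 71.79733276367188) 0.009586815775374125
arm 298
[ 0.5382176  -0.29264956  0.18528894] [ 0.58665586 -0.15597092  0.21490858] [ 0.17246825 -0.9850151   0.560832   -0.2316718 ] 0.1999283818853655
```

```bash
python3 -m crank '[[0,0,-3.4,0,0,0],[0,0,-3.4,0,0,0],[0,0,-3.4,0,0,0],[0,0,-3.4,0,0,0],[0,0,-3.4,0,0,0],[2.4,-1.77,0,0,0,0],[2.4,-1.77,0,0,0,0],[2.4,-1.77,0,0,0,0],[2.4,-1.77,0,0,0,0],[2.4,-1.77,0,0,0,0]]' >/dev/null
python3 -m crank '[[2.4,-1.77,0,0,0,0],[2.4,-1.77,0,0,0,0],[2.4,-1.77,0,0,0,0],[2.4,-1.77,0,0,0,0],[2.4,-1.77,0,0,0,0],[2.4,-1.77,0,0,0,0],[2.4,-1.77,0,0,0,0],[2.4,-1.77,0,0,0,0],[2.4,-1.77,0,0,0,0],[2.4,-1.77,0,0,0,0]]'
python3 -m crank '[[2.4,-1.77,0,0,0,0],[2.4,-1.77,0,0,0,0],[2.4,-1.77,0,0,0,0],[2.4,-1.77,0,0,0,0],[2.4,-1.77,0,0,0,0],[0,0,0,0,0,6.45],[0,0,0,0,0,6.45],[0,0,0,0,0,0]]'
```

```text
time_s: 1.82
ee_pos: [0.4971, -0.2233, 0.3356]
tool_rot: [-3.071, -0.662, 0.0]
ft_force: [0.2, 0.1, 0.2]
opening: 0.0937
gripper_force: 0.0
time_s: 2.48
ee_pos: [0.5696, -0.0942, 0.3353]
tool_rot: [-3.127, -0.305, 0.001]
ft_force: [-1.1, -0.3, 0.3]
opening: 0.094
gripper_force: 0.0
```

Now tilt −40° about tool x and come down 10 cm.

```bash
python3 -m crank '[[0,0,0,-7,0,0],[0,0,0,-7,0,0],[0,0,0,-7,0,0],[0,0,0,-7,0,0],[0,0,0,-7,0,0],[0,0,0,-5,0,0],[0,2.1,2.55,0,0,0],[0,2.1,2.55,0,0,0],[0,2.1,2.55,0,0,0],[0,0,0,0,0,0]]'
python3 - <<'E'
from h import *
im,d,c=grab('wrist'); np.savez('pics/w1.npz',im=im,d=d,T=c[2]); cv2.imwrite('pics/w1.png',im[...,::-1]); print(status.get_state()['ee_pos'])
E
```

```text
time_s: 3.32
ee_pos: [0.5875, -0.197, 0.3166]
tool_rot: [2.432, 0.241, 0.081]
ft_force: [0.6, -1.0, -0.5]
opening: 0.0939
gripper_force: 0.0
[ 0.5877003  -0.19407847  0.31698852]
```

View pics/w1.png

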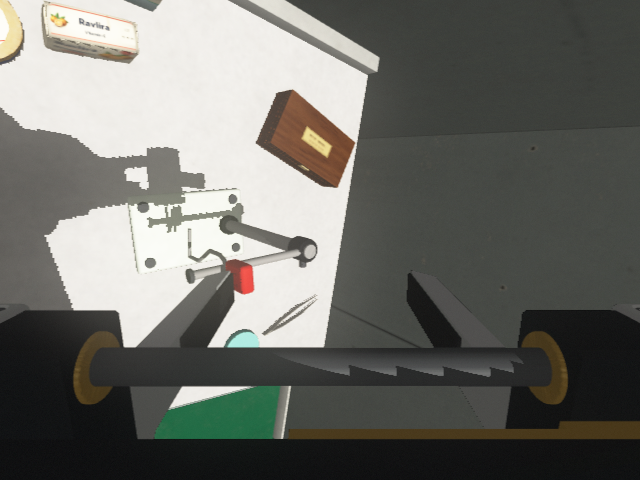

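The tilted view shows the tab at (240,276) and the hook's wire at (190–225, 230–262). It is off centre because I took the y sign the wrong way, so I'll shift back by −12.6 cm in tool y.

```bash
python3 -m crank '[[0,-3.2,0,0,0,0],[0,-3.2,0,0,0,0],[0,-3.2,0,0,0,0],[0,-3.0,0,0,0,0],[0,0,0,0,0,0],[0,0,0,0,0,0]]'
python3 - <<'E'
from h import *
im,d,c=grab('wrist'); np.savez('pics/w2.npz',im=im,d=d,T=c[2]); cv2.imwrite('pics/w2.png',im[...,::-1])
S=np.array([.556,-.193,0]);x=np.array([.980,.197,0]);print(proj(c,S+.012*x+[0,0,.12]),proj(c,S+[0,0,.23]))
u,v=map(int,proj(c,S+.006*x+[0,0,.17])); cv2.imwrite('pics/w2c.png',cv2.resize(im[max(0,v-90):v+90,max(0,u-110):u+110,::-1],None,fx=3.3,fy=3.3,interpolation=cv2.INTER_CUBIC)); print(u-110,v-90)
E
```

```text
time_s: 3.87
ee_pos: [0.5696, -0.0941, 0.2358]
tool_rot: [2.433, 0.251, 0.086]
ft_force: [0.7, 0.2, 1.2]
opening: 0.0938
gripper_force: 0.0
(np.float64(317.9282527099747), np.float64(241.90466531496153)) (np.float64(400.01224144482455), np.float64(279.48941150234344))
240 167
```

View pics/w2c.png

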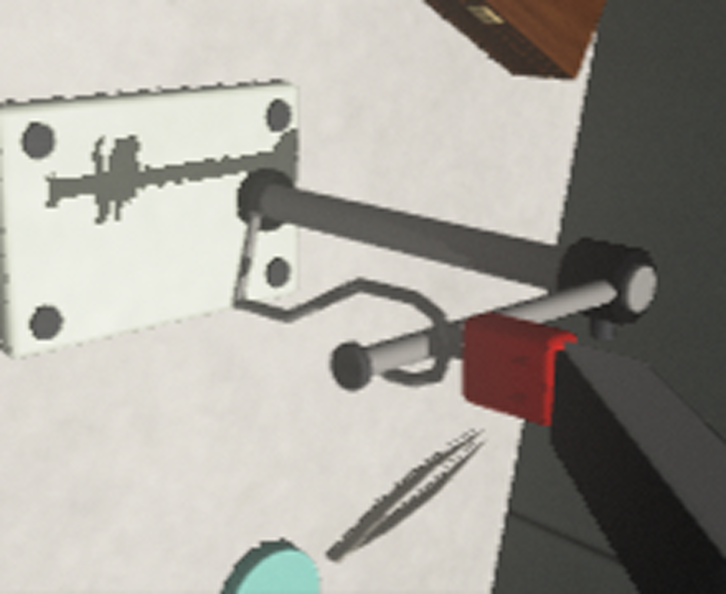

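The crop (origin (240,167), ×3.3) shows the hook's corner at full-image (312,259), the lower-end tip at about (316,232), the shank jog at (327,263) and (349,253), and the tab at about (396,279).

```bash
python3 - <<'E'
from h import *
z=np.load('pics/w2.npz');im,d=z['im'],z['d'];p,f,_=cam('wrist');c=(p,f,z['T']);P=cloud(c,d)
S=np.array([.556,-.193,0]);A=np.array([[.980,.197,0],[-.197,.980,0],[0,0,1]])
Q=(P-S)@A.T*1000
m=(d>0)&(abs(Q[...,1])<25)&(Q[...,2]>95)&(Q[...,2]<185)&(Q[...,0]>-25)&(Q[...,0]<50)
for v,u in np.argwhere(m): print(u,v,Q[v,u].round(1).tolist(),end='; ')
hsv=cv2.cvtColor(im,cv2.COLOR_RGB2HSV);r=((hsv[...,0]<6)|(hsv[...,0]>172))&(hsv[...,1]>170)&(hsv[...,2]>60)&(d>0)&(abs(Q[...,1])<40)&(Q[...,2]>190)
q=Q[r];print('\ntab',len(q),np.percentile(q,[1,50,99],axis=0).round(1))
a=(d>0)&(Q[...,2]>185)&(Q[...,2]<212)&(abs(Q[...,0])<15)&~r
for lo in(-80,-60,-40,-20,10,20): 
  s=Q[a&(Q[...,1]>lo)&(Q[...,1]<lo+10)]; print(lo,len(s),np.median(s,0).round(1),s[:,2].max() if len(s) else 0)
E
```

```text
316 231 [25.4, 5.9, 123.9]; 317 231 [25.0, 4.0, 123.2]; 318 231 [25.1, 3.5, 124.3]; 316 232 [24.5, 6.5, 124.5]; 317 232 [24.5, 5.5, 125.0]; 318 232 [24.3, 4.2, 125.1]; 319 232 [24.4, 3.7, 126.2]; 316 233 [23.3, 6.2, 124.2]; 317 233 [23.5, 5.9, 125.5]; 318 233 [23.3, 4.5, 125.4]; 315 234 [22.0, 6.2, 122.5]; 316 234 [22.4, 6.6, 124.7]; 317 234 [22.5, 6.0, 125.7]; 318 234 [22.2, 4.4, 125.4]; 315 235 [21.0, 6.6, 123.0]; 316 235 [21.2, 6.3, 124.3]; 317 235 [21.4, 5.9, 125.5]; 318 235 [21.2, 4.5, 125.5]; 315 236 [19.8, 6.0, 122.4]; 317 236 [20.2, 5.5, 125.1]; 318 236 [19.9, 4.0, 124.9]; 315 237 [18.8, 6.3, 122.7]; 316 237 [19.0, 6.0, 124.1]; 317 237 [19.3, 6.1, 125.8]; 318 237 [18.8, 3.8, 124.7]; 315 238 [17.5, 5.7, 122.0]; 316 238 [17.8, 5.7, 123.7]; 317 238 [17.7, 4.5, 123.9]; 314 239 [16.1, 5.7, 120.3]; 315 239 [16.6, 6.3, 122.7]; 316 239 [16.5, 5.1, 123.0]; 317 239 [16.9, 5.4, 124.9]; 314 240 [15.2, 6.3, 121.1]; 315 240 [15.1, 5.2, 121.4]; 316 240 [15.4, 5.2, 123.1]; 317 240 [15.4, 4.3, 123.6]; 314 241 [14.1, 6.3, 121.0]; 315 241 [14.2, 5.8, 122.1]; 316 241 [14.0, 4.3, 122.0]; 317 241 
[... 6696 characters left out ...]
6.1, 5.1, 139.5]; 327 263 [-5.5, 5.4, 141.5]; 328 263 [-5.5, 4.6, 142.1]; 329 263 [-5.3, 4.4, 143.5]; 330 263 [-5.5, 3.1, 143.5]; 331 263 [-5.0, 3.3, 145.3]; 326 264 [-6.7, 6.0, 140.6]; 327 264 [-7.3, 4.1, 140.0]; 328 264 [-6.9, 4.0, 141.4]; 358 279 [-11.2, 4.1, 184.9]; 356 280 [-12.4, 5.2, 183.4]; 357 280 [-12.0, 5.3, 184.7]; 356 281 [-13.5, 5.1, 183.3]; 
tab 91 [[ -7.9   1.3 241. ]
 [  5.9   8.7 242.4]
 [ 14.   10.2 244. ]]
-80 132 [  4.5 -78.4 197.5] 203.6713133321197
-60 47 [  2.6 -54.8 202.2] 203.3746528873916
-40 39 [  3.7 -35.6 201.7] 203.76562042988016
-20 2 [  4.7 -14.7 197.9] 198.47460631716334
10 72 [  2.6  14.9 202.2] 203.65645981862178
20 73 [  2.6  24.7 202.1] 203.8563196398615
```

```bash
python3 -m crank '[[0,2.57,-3.07,0,0,0],[0,2.57,-3.07,0,0,0],[0,0,0,7,0,0],[0,0,0,7,0,0],[0,0,0,7,0,0],[0,0,0,7,0,0],[0,0,0,7,0,0],[0,0,0,5,0,0],[-1.05,3.02,0,0,0,0],[-1.05,3.02,0,0,0,0]]' -0.1 >/dev/null
python3 -m crank '[[-1.05,3.02,0,0,0,0],[0,0,0,0,0,0],[0,0,0,0,0,0]]'
python3 - <<'E'
from h import *
z=np.load('pics/w2.npz');im,d=z['im'],z['d'];p,f,_=cam('wrist');c=(p,f,z['T']);P=cloud(c,d)
S=np.array([.556,-.193,0]);A=np.array([[.980,.197,0],[-.197,.980,0],[0,0,1]])
Q=(P-S)@A.T*1000
q=Q[(d>0)&(abs(Q[...,1])<25)&(Q[...,2]>108)&(Q[...,2]<128)&(Q[...,0]>-2)&(Q[...,0]<50)]
pf=[np.polyfit(q[:,0],q[:,i],1) for i in(1,2)];print('azim,slope deg',np.degrees(np.arctan([pf[0][0],pf[1][0]])),pf)
im,d,c=grab('wrist'); np.savez('pics/w3.npz',im=im,d=d,T=c[2]); cv2.imwrite('pics/w3.png',im[...,::-1])
P=cloud(c,d);Q=(P-S)@A.T*1000
hsv=cv2.cvtColor(im,cv2.COLOR_RGB2HSV);r=((hsv[...,0]<6)|(hsv[...,0]>172))&(hsv[...,1]>170)&(hsv[...,2]>60)&(d>0)&(abs(Q[...,1])<40)&(Q[...,2]>238)
print('tab top S',np.percentile(Q[r],[2,50,98],axis=0).round(1),r.sum(),P[r].mean(0))
m=(d>0)&(abs(Q[...,1])<15)&(Q[...,0]>9)&(Q[...,0]<50)&(Q[...,2]>105)&(Q[...,2]<200)
pp=Q[m];print(len(pp));
for zl in range(105,200,8):
  k=pp[(pp[:,2]>=zl)&(pp[:,2]<zl+8)]
  if len(k):print(zl,len(k),k.mean(0).round(1),k.min(0).round(1),k.max(0).round(1))
E
```

```text
time_s: 5.0
ee_pos: [0.5562, -0.1936, 0.3176]
tool_rot: [3.125, 0.308, 0.002]
ft_force: [0.2, 1.1, -0.6]
opening: 0.0423
gripper_force: 0.0
azim,slope deg [ 1.54202383 17.77143071] [array([0.02691989, 4.79032862]), array([  0.32051494, 117.44219628])]Traceback (most recent call last):
  File "<stdin>", line 10, in <module>
    return _quantile_unchecked(
        a, q, axis, out, overwrite_input, method, keepdims, weights)
    return _ureduce(a,
                    func=_quantile_ureduce_func,
    ...<5 lines>...
                    overwrite_input=overwrite_input,
                    method=method)
    r = func(a, **kwargs)
    result = _quantile(arr,
                       quantiles=q,
    ...<2 lines>...
                       out=out,
                       weights=wgt)
    slices_having_nans = np.isnan(arr[-1, ...])
                                  ~~~^^^^^^^^^
IndexError: index -1 is out of bounds for axis 0 with size 0
```

View pics/w3.png

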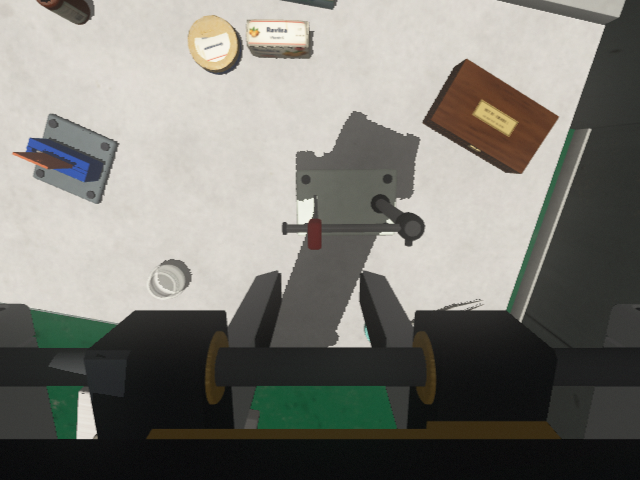

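The image shows the tab at (315,233) with its wire pointing up to (317,200). The fingers straddle it below and the arm runs along row 228. The tab lies in shadow, so I'll loosen the mask.

```bash
python3 - <<'E'
from h import *
z=np.load('pics/w3.npz');im,d=z['im'],z['d'];p,f,_=cam('wrist');c=(p,f,z['T']);P=cloud(c,d)
S=np.array([.556,-.193,0]);A=np.array([[.980,.197,0],[-.197,.980,0],[0,0,1]])
Q=(P-S)@A.T*1000
hsv=cv2.cvtColor(im,cv2.COLOR_RGB2HSV);r=((hsv[...,0]<8)|(hsv[...,0]>170))&(hsv[...,1]>120)&(d>0)&(abs(Q[...,1])<40)
r[:,:290]=0;r[:,340:]=0;r[260:]=0;r[:210]=0
print(r.sum(),np.argwhere(r).min(0),np.argwhere(r).max(0))
t=r&(Q[...,2]>235);print('tab top S',np.percentile(Q[t],[2,50,98],axis=0).round(1),t.sum())
st=status.get_state();M=c[2]@np.linalg.inv(np.array(p['T_tool_cam']))
tp=(P[t]-M[:3,3])@M[:3,:3]*1000;print('tab top in tool',np.percentile(tp,[2,50,98],axis=0).round(1))
m=(d>0)&(Q[...,0]>9)&(Q[...,0]<50)&(Q[...,2]>105)&(Q[...,2]<195)&(abs(Q[...,1])<15)
for v,u in np.argwhere(m):print(u,v,Q[v,u].round(1).tolist(),end=';')
E
```

```text
319 [219 308] [248 320]
tab top S [[ -7.7  -1.1 241.6]
 [  3.4   4.  244. ]
 [ 13.8   8.4 245.7]] 317
tab top in tool [[-7.9 -9.1 71.9]
 [ 3.2 -4.7 73.5]
 [13.7  0.4 76. ]]
314 195 [24.9, 5.9, 124.6];315 195 [25.0, 4.7, 124.8];316 195 [25.0, 3.6, 125.7];314 196 [23.7, 5.9, 124.3];315 196 [23.9, 4.7, 126.1];316 196 [23.9, 3.6, 125.4];314 197 [22.7, 5.9, 125.8];315 197 [22.5, 4.8, 124.0];316 197 [22.7, 3.6, 125.1];314 198 [21.5, 5.9, 124.9];315 198 [21.6, 4.8, 126.0];316 198 [21.7, 3.6, 126.9];314 199 [20.3, 6.0, 124.6];315 199 [20.2, 4.8, 123.7];316 199 [20.3, 3.6, 125.2];317 199 [20.0, 2.5, 122.3];314 200 [19.0, 6.0, 123.9];315 200 [19.1, 4.8, 125.0];316 200 [19.0, 3.6, 124.0];317 200 [18.7, 2.5, 121.5];314 201 [17.7, 6.0, 123.0];315 201 [17.8, 4.8, 123.8];316 201 [17.6, 3.6, 122.2];317 201 [17.6, 2.5, 122.0];314 202 [16.5, 6.0, 122.4];315 202 [16.5, 4.8, 122.5];316 202 [16.7, 3.6, 123.9];317 202 [16.6, 2.5, 123.4];314 203 [15.3, 6.0, 122.3];315 203 [15.3, 4.8, 122.2];316 203 [15.3, 3.7, 122.5];317 203 [15.2, 2.5, 122.0];314 204 [13.8, 6.1, 119.9];315 204 [14.1, 4.8, 122.6];316 204 [14.2, 3.7, 123.3];317 204 [14.0, 2.5, 121.9];314 205 [12.7, 6.1, 120.8];315 205 [12.9, 4.9, 122.2];316 205 [13.0, 3.7, 122.7];317 205 [13.1, 2.5, 123.4];315 206 [11.5, 4.9, 120.9];316 206 [11.8, 3.7, 122.7];317 206 [11.7, 2.5, 122.1];315 207 [10.3, 4.9, 120.8];316 207 [10.5, 3.7, 122.4];317 207 [10.6, 2.5, 122.5];315 208 [9.1, 4.9, 120.8];316 208 [9.2, 3.7, 121.5];315 211 [13.0, 4.2, 169.9];316 211 [13.2, 3.1, 171.3];314 212 [12.6, 5.2, 174.2];315 212 [13.8, 4.0, 182.1];316 212 [13.7, 3.0, 181.5];317 212 [12.9, 2.0, 176.4];314 213 [13.4, 5.0, 185.9];315 213 [14.2, 3.9, 191.0];316 213 [14.1, 2.9, 190.7];317 213 [13.2, 1.9, 184.9];315 214 [13.7, 3.8, 194.6];316 214 [13.6, 2.8, 193.5];317 214 [13.4, 1.9, 192.7];314 215 [12.8, 4.8, 194.7];
```

```bash
python3 -m crank '[[0.3,-0.43,2.0,0,0,0],[0,0,2.8,0,0,0],[0,0,2.7,0,0,0],[0,0,1.7,0,0,0],[0,0,1.0,0,0,0],[0,0,0,0,0,0],[0,0,0,0,0,0]]'
python3 -m crank '[[0,0,0,0,0,0],[0,0,0,0,0,0],[0,0,0,0,0,0],[0,0,0,0,0,0]]' -1 30
python3 -m crank '[[0,0,0,0,0,0],[0,0,0,0,0,0]]'
```

```text
time_s: 5.63
ee_pos: [0.5594, -0.1852, 0.2155]
tool_rot: [3.126, 0.315, 0.001]
ft_force: [0.9, -0.0, 0.9]
opening: 0.0427
gripper_force: 0.0
time_s: 5.97
ee_pos: [0.5593, -0.1858, 0.2154]
tool_rot: [3.126, 0.313, 0.002]
ft_force: [-0.9, 0.2, -0.4]
opening: 0.0193
gripper_force: 0.0
time_s: 6.13
ee_pos: [0.5591, -0.1857, 0.2149]
tool_rot: [3.126, 0.313, 0.0]
ft_force: [0.3, 0.8, -0.2]
opening: 0.0057
gripper_force: 0.0
```

```bash
python3 -m crank '[[0,0,0,0,0,0]]'; python3 - <<'E'
from h import *
im,d,c=grab('wrist'); np.savez('pics/w4.npz',im=im,d=d,T=c[2])
sc,ds,cs=grab('scene'); u,v=map(int,proj(cs,[.557,-.188,.2])); print(u,v)
a=cv2.resize(im[150:400,200:440,::-1],(576,600)); cv2.imwrite('pics/w4.png',a)
E
```

```text
time_s: 6.22
ee_pos: [0.559, -0.1857, 0.2147]
tool_rot: [-3.126, -0.313, -0.0]
ft_force: [-0.3, 0.5, 0.4]
opening: 0.0013
gripper_force: 0.0
373 199
```

View pics/w4.png

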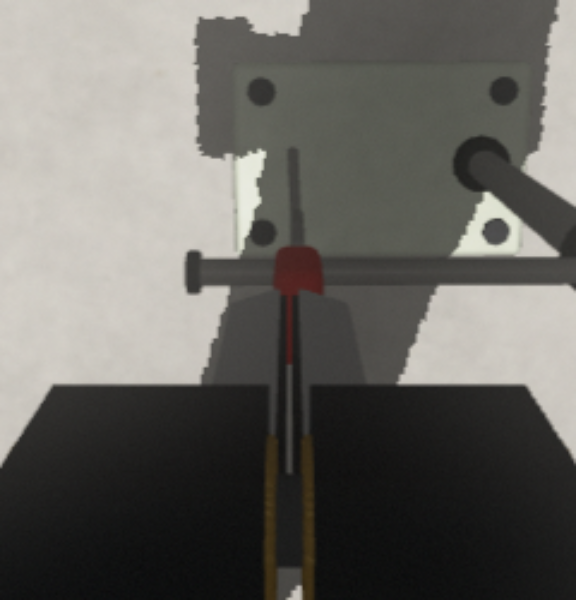

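The image shows the fingers shut with the tab still visible beyond the fingertips, at crop (298,270), so they missed it. I'll check where the fingertips really are.

```bash
python3 - <<'E'
from h import *
z=np.load('pics/w4.npz');im,d=z['im'],z['d'];p,f,_=cam('wrist');T=np.array(p['T_tool_cam']);c=(p,f,T);P=cloud(c,d)*1000
print('TCP px',proj(c,[0,0,0]),'8mm',proj(c,[.008,0,0]), f)
for u in (312,321,324,330,345):
  print(u,[(v,P[v,u].round(0).tolist()) for v in range(250,330,6)])
E
```

```text
TCP px (np.float64(319.260408994903), np.float64(264.67694048206164)) 8mm (np.float64(319.2504209271848), np.float64(252.84555038291518)) 351.1313452342316
312 [(250, [-44.0, -10.0, 200.0]), (256, [-53.0, -10.0, 205.0]), (262, [-2.0, -5.0, 12.0]), (268, [-7.0, -5.0, 13.0]), (274, [9.0, -4.0, -46.0]), (280, [9.0, -3.0, -55.0]), (286, [10.0, -3.0, -64.0]), (292, [10.0, -3.0, -71.0]), (298, [10.0, -3.0, -78.0]), (304, [9.0, -3.0, -84.0]), (310, [9.0, -3.0, -90.0]), (316, [69.0, 1.0, -219.0]), (322, [30.0, -1.0, -142.0]), (328, [69.0, 1.0, -219.0])]
321 [(250, [6.0, 1.0, 15.0]), (256, [9.0, 1.0, -12.0]), (262, [10.0, 1.0, -26.0]), (268, [7.0, 1.0, -29.0]), (274, [4.0, 1.0, -29.0]), (280, [0.0, 1.0, -30.0]), (286, [-3.0, 1.0, -30.0]), (292, [-7.0, 1.0, -30.0]), (298, [-11.0, 1.0, -30.0]), (304, [-122.0, 1.0, 215.0]), (310, [-132.0, 1.0, 217.0]), (316, [-139.0, 1.0, 214.0]), (322, [-148.0, 1.0, 214.0]), (328, [-157.0, 1.0, 215.0])]
324 [(250, [7.0, 3.0, 12.0]), (256, [10.0, 3.0, -13.0]), (262, [10.0, 3.0, -26.0]), (268, [7.0, 3.0, -29.0]), (274, [8.0, 3.0, -43.0]), (280, [8.0, 3.0, -50.0])
[... 288 characters left out ...]
 -26.0]), (268, [7.0, 6.0, -29.0]), (274, [10.0, 6.0, -47.0]), (280, [9.0, 6.0, -55.0]), (286, [9.0, 5.0, -63.0]), (292, [9.0, 5.0, -71.0]), (298, [10.0, 5.0, -79.0]), (304, [10.0, 5.0, -85.0]), (310, [34.0, 3.0, -143.0]), (316, [33.0, 3.0, -144.0]), (322, [34.0, 3.0, -149.0]), (328, [33.0, 3.0, -151.0])]
345 [(250, [-44.0, 31.0, 202.0]), (256, [-53.0, 32.0, 206.0]), (262, [-2.0, 18.0, 12.0]), (268, [-7.0, 18.0, 14.0]), (274, [-80.0, 33.0, 215.0]), (280, [9.0, 13.0, -55.0]), (286, [69.0, 1.0, -219.0]), (292, [9.0, 12.0, -71.0]), (298, [9.0, 11.0, -77.0]), (304, [9.0, 11.0, -84.0]), (310, [33.0, 7.0, -142.0]), (316, [33.0, 6.0, -145.0]), (322, [34.0, 6.0, -149.0]), (328, [34.0, 6.0, -152.0])]
```

The tab top is at tool z −30, but the lowest visible finger points are at about −45, so the fingers end about 40 mm short of the stated TCP. I'll check that against the scene camera before going lower.

```bash
python3 - <<'E'
from h import *
im,d,c=grab('scene'); P=cloud(c,d); st=status.get_state(); e=np.array(st['ee_pos']); print(e,st['opening'],st['gripper_force'])
u,v=map(int,proj(c,[.557,-.188,.235])); 
Q=(P-e)*1000
m=(d>0)&(abs(Q[...,0])<25)&(abs(Q[...,1])<25)
for k in range(v-70,v+25,5): print(k,[(int(uu),Q[k,uu].round(0).tolist(),im[k,uu].tolist()) for uu in range(u-6,u+10,5)])
cv2.imwrite('pics/s4.png',cv2.resize(im[v-75:v+45,u-80:u+80,::-1],None,fx=5,fy=5,interpolation=cv2.INTER_CUBIC)); print(u,v)
E
```

```text
[ 0.55896535 -0.18570659  0.21465844] 0.00042771469931771993 0.0
116 [(368, [-8.0, 39.0, 204.0], [74, 73, 74]), (373, [-20.0, 38.0, 209.0], [74, 71, 71]), (378, [-28.0, 34.0, 211.0], [75, 72, 74]), (383, [-39.0, 33.0, 216.0], [76, 74, 74])]
121 [(368, [-9.0, 40.0, 195.0], [74, 72, 73]), (373, [-20.0, 38.0, 199.0], [78, 76, 74]), (378, [-28.0, 33.0, 201.0], [74, 73, 74]), (383, [-19.0, 10.0, 189.0], [72, 70, 69])]
126 [(368, [-9.0, 39.0, 184.0], [77, 74, 75]), (373, [-20.0, 37.0, 188.0], [74, 72, 74]), (378, [-27.0, 31.0, 189.0], [74, 74, 75]), (383, [-26.0, 17.0, 184.0], [72, 72, 70])]
131 [(368, [-16.0, 44.0, 179.0], [45, 47, 47]), (373, [-23.0, 39.0, 180.0], [58, 58, 58]), (378, [-32.0, 35.0, 183.0], [69, 68, 68]), (383, [-28.0, 18.0, 175.0], [42, 39, 39])]
136 [(368, [-27.0, 54.0, 177.0], [55, 57, 57]), (373, [-35.0, 49.0, 179.0], [41, 42, 44]), (378, [-32.0, 33.0, 171.0], [38, 36, 36]), (383, [-24.0, 11.0, 159.0], [47, 42, 40])]
141 [(368, [-41.0, 67.0, 179.0], [52, 52, 55]), (373, [-46.0, 59.0, 178.0], [46, 46, 48]), (378, [-20.0, 20.0, 150.0], [48, 44, 41]), (383, [-32.0, 19.0,
[... 1668 characters left out ...]
 -175.0], [92, 63, 53]), (373, [-3.0, 2.0, 12.0], [88, 53, 50]), (378, [-14.0, -1.0, 17.0], [86, 51, 49]), (383, [150.0, -193.0, -175.0], [105, 87, 69])]
196 [(368, [158.0, -145.0, -174.0], [96, 66, 54]), (373, [-4.0, 2.0, -0.0], [87, 60, 52]), (378, [-16.0, -1.0, 5.0], [84, 54, 53]), (383, [-1.0, -33.0, -20.0], [85, 67, 61])]
201 [(368, [143.0, -132.0, -175.0], [84, 67, 58]), (373, [-7.0, 4.0, -11.0], [78, 73, 71]), (378, [-11.0, -8.0, -15.0], [71, 65, 62]), (383, [125.0, -171.0, -182.0], [65, 53, 52])]
206 [(368, [-11.0, 21.0, -14.0], [75, 72, 71]), (373, [136.0, -146.0, -194.0], [66, 57, 52]), (378, [-17.0, -3.0, -22.0], [74, 69, 68]), (383, [124.0, -171.0, -199.0], [67, 53, 48])]
374 186
```

View pics/s4.png

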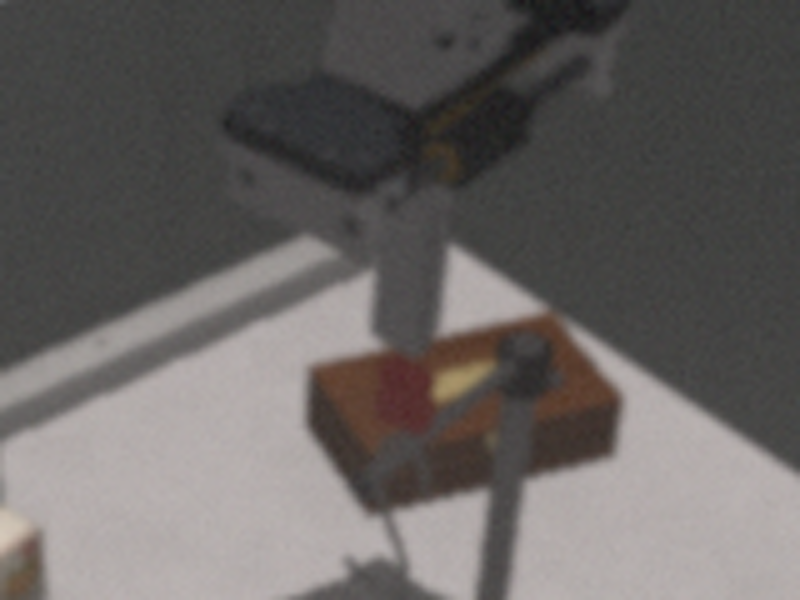

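Both views confirm it: the real finger ends sit about 42 mm above the reported TCP, just over the tab. I'll open, re-centre slightly and go 3.8 cm lower.

```bash
python3 -m crank '[[-0.15,0.25,0,0,0,0],[0,0,0,0,0,0],[0,0,0,0,0,0],[0,0,0,0,0,0],[0,0,0,0,0,0],[0,0,0,0,0,0]]' -0.1
python3 -m crank '[[0,0,1,0,0,0],[0,0,1,0,0,0],[0,0,1,0,0,0],[0,0,0.8,0,0,0],[0,0,0,0,0,0],[0,0,0,0,0,0]]'
```

```text
time_s: 6.87
ee_pos: [0.558, -0.1884, 0.2147]
tool_rot: [-3.126, -0.313, 0.0]
ft_force: [-0.3, -0.1, -0.1]
opening: 0.0369
gripper_force: 0.0
time_s: 7.37
ee_pos: [0.5576, -0.1883, 0.1759]
tool_rot: [-3.125, -0.313, 0.002]
ft_force: [0.4, 0.2, -0.1]
opening: 0.0423
gripper_force: 0.0
```

```bash
python3 -m crank '[[0,0,0,0,0,0],[0,0,0,0,0,0],[0,0,0,0,0,0],[0,0,0,0,0,0],[0,0,0,0,0,0],[0,0,0,0,0,0]]' -1 30
python3 - <<'E'
from h import *
im,d,c=grab('wrist'); np.savez('pics/w5.npz',im=im,d=d,T=c[2]); print({k:status.get_state()[k] for k in('opening','gripper_force','ft_force','ee_pos')})
P=cloud((c[0],c[1],np.array(c[0]['T_tool_cam'])),d)*1000
for u in (308,312,321,330,334): print(u,[(v,P[v,u].round(0).tolist()) for v in range(240,300,6)])
E
```

```text
time_s: 7.87
ee_pos: [0.5582, -0.1884, 0.1769]
tool_rot: [3.126, 0.313, 0.001]
ft_force: [-0.0, 0.3, 0.5]
opening: 0.012
gripper_force: 30.0
{'opening': 0.012114662472089597, 'gripper_force': 30.000057220458984, 'ft_force': array([-0.04523191, -1.18469112,  0.32595956]), 'ee_pos': array([ 0.55809752, -0.18846313,  0.17678596])}
308 [(240, [-23.0, -13.0, 165.0]), (246, [-30.0, -13.0, 165.0]), (252, [-36.0, -13.0, 162.0]), (258, [-43.0, -13.0, 162.0]), (264, [-52.0, -14.0, 167.0]), (270, [-62.0, -14.0, 178.0]), (276, [8.0, -6.0, -44.0]), (282, [8.0, -5.0, -53.0]), (288, [9.0, -5.0, -64.0]), (294, [6.0, -5.0, -65.0])]
312 [(240, [-23.0, -9.0, 166.0]), (246, [-30.0, -9.0, 164.0]), (252, [-37.0, -9.0, 165.0]), (258, [-44.0, -9.0, 164.0]), (264, [-52.0, -9.0, 167.0]), (270, [10.0, -4.0, -41.0]), (276, [11.0, -3.0, -54.0]), (282, [11.0, -3.0, -62.0]), (288, [10.0, -3.0, -67.0]), (294, [7.0, -3.0, -67.0])]
321 [(240, [3.0, 1.0, 57.0]), (246, [-3.0, 1.0, 60.0]), (252, [11.0, 1.0, -9.0]), (258, [10.0, 1.0, -19.0]), (264, [9.0, 1.0, -26.0]), (270, [11.0, 1.0, -43.0]), (276, [11.0, 1.0, -53.0]), (282, [12.0, 1.0, -64.0]), (288, [10.0, 1.0, -67.0]), (294, [7.0, 1.0, -67.0])]
330 [(240, [-22.0, 11.0, 164.0]), (246, [-30.0, 11.0, 165.0]), (252, [-37.0, 12.0, 165.0]), (258, [-43.0, 12.0, 164.0]), (264, [-52.0, 12.0, 168.0]), (270, [-62.0, 12.0, 177.0]), (276, [10.0, 6.0, -51.0]), (282, [11.0, 5.0, -62.0]), (288, [10.0, 5.0, -66.0]), (294, [7.0, 5.0, -66.0])]
334 [(240, [-23.0, 16.0, 165.0]), (246, [-30.0, 16.0, 165.0]), (252, [-37.0, 16.0, 166.0]), (258, [-44.0, 16.0, 165.0]), (264, [-51.0, 16.0, 165.0]), (270, [-61.0, 17.0, 175.0]), (276, [8.0, 8.0, -45.0]), (282, [8.0, 8.0, -54.0]), (288, [8.0, 7.0, -62.0]), (294, [8.0, 7.0, -69.0])]
```

Gripped: opening 12 mm at 30 N. Next is the lift, then moving off to +x.

```bash
python3 -m crank '[[0,0,-0.3,0,0,0],[0,0,-0.6,0,0,0],[0,0,-0.9,0,0,0],[0,0,-0.9,0,0,0],[0,0,-0.9,0,0,0],[0,0,0,0,0,0]]'
python3 -m crank '[[1,0,0,0,0,0],[2,0,0,0,0,0],[2.5,0,0,0,0,0],[2.5,0,0,0,0,0],[-0.7,-2,0,0,0,0],[-0.7,-3.6,0,0,0,0],[-0.7,-4,0,0,0,0],[-0.7,-4,0,0,0,0],[-0.7,-4,0,0,0,0],[-0.7,-4,0,0,0,0]]'
python3 -m crank '[[-0.7,-4,0,0,0,0],[-0.7,-4,0,0,0,0],[-0.7,-4,0,0,0,0],[-0.7,-3,0,0,0,0],[0,-1.3,0,0,0,6.5],[0,0,0,0,0,6.5],[0,0,0,0,0,6.5],[0,0,0,0,0,6.5],[0,0,0,0,0,0],[0,0,0,0,0,0]]'
```

```text
time_s: 8.42
ee_pos: [0.5592, -0.1886, 0.2152]
tool_rot: [3.125, 0.313, 0.005]
ft_force: [2.2, 0.4, 0.5]
opening: 0.0117
gripper_force: 30.0
time_s: 9.25
ee_pos: [0.5517, 0.0328, 0.2123]
tool_rot: [-3.126, -0.313, 0.001]
ft_force: [0.7, 0.8, -0.7]
opening: 0.0119
gripper_force: 30.0
time_s: 10.08
ee_pos: [0.4927, 0.1854, 0.2124]
tool_rot: [3.117, -0.392, -0.001]
ft_force: [0.2, 0.9, -1.3]
opening: 0.0118
gripper_force: 30.0
```

```bash
python3 - <<'E'
from h import *
im,d,c=grab('wrist'); np.savez('pics/w6.npz',im=im,d=d,T=c[2]); cv2.imwrite('pics/w6.png',im[...,::-1])
p,f,T=c; Tt=np.array(p['T_tool_cam']); P=cloud(c,d); Q=cloud((p,f,Tt),d)*1000
st=status.get_state();print(st['ee_pos'],st['tool_rot'])
m=(d>0)&(Q[...,0]>-20)&(Q[...,0]<40)&(abs(Q[...,1])<20)&(Q[...,2]>-35)&(Q[...,2]<75)
for z in range(-35,75,6):
  k=Q[m&(Q[...,2]>=z)&(Q[...,2]<z+6)]
  if len(k):print(z,len(k),k.mean(0).round(1),k.min(0).round(1),k.max(0).round(1))
e=m&(Q[...,2]>44); q=Q[e]
print('end fit dy/dx,dz/dx',np.degrees(np.arctan([np.polyfit(q[:,0],q[:,1],1)[0],np.polyfit(q[:,0],q[:,2],1)[0]])),np.polyfit(q[:,0],q[:,1],1),np.polyfit(q[:,0],q[:,2],1))
hsv=cv2.cvtColor(im,cv2.COLOR_RGB2HSV);H,S_=hsv[...,0],hsv[...,1]
cm=(H>3)&(H<18)&(S_>90)&(d>0)&(P[...,2]>.045)&(P[...,2]<.1)&(np.linalg.norm(P[...,:2]-[.549,.172],axis=-1)<.05)
k=P[cm];print('cop',len(k),k.min(0).round(4),k.max(0).round(4)); t=k[k[:,2]>.083]
if len(t)>10:print(cv2.minAreaRect((t[:,:2]*1000).astype(np.float32)),len(t),np.percentile(t[:,2],[50,90]))
np.save('pics/cop6.npy',cm)
E
```

```text
[0.49270246 0.18534418 0.21247888] [-3.11711589e+00  3.91099975e-01  5.96151453e-04]
-29 38 [  7.9   0.8 -25.3] [  6.1  -0.6 -27.4] [  9.9   2.3 -23.1]
-23 36 [ 10.1   0.8 -19.8] [  8.7  -0.7 -22.9] [ 11.7   2.3 -17.1]
-17 17 [ 11.3   0.8 -14.5] [ 10.8  -0.7 -16.8] [ 11.8   2.3 -11.1]
-11 13 [11.   0.8 -7.8] [ 10.4  -0.8 -10.5] [11.5  2.4 -5. ]
-5 12 [10.8  0.8 -1.9] [10.2 -0.8 -4.2] [11.2  2.4  0.5]
1 9 [10.5  1.   3.7] [ 9.8 -0.8  2.1] [10.9  2.5  6.3]
49 76 [16.8 -0.3 52.8] [ 7.8 -2.  50.2] [22.8  1.2 54.9]
55 76 [ 3.6  0.4 57.3] [-3.7 -2.  55. ] [13.4  2.1 60.9]
61 1 [-4.6 -1.2 61. ] [-4.6 -1.2 61. ] [-4.6 -1.2 61. ]
end fit dy/dx,dz/dx [ -2.18427659 -17.96001547] [-0.0381413   0.42202895] [-0.32414833 58.38586156]
cop 174 [0.5435 0.1516 0.05  ] [0.5553 0.1933 0.0908]
((549.14404296875, 172.5725555419922), (42.45817947387695, 2.6542251110076904), 76.84001922607422) 135 [0.08780372 0.08887156]
```

View pics/w6.png

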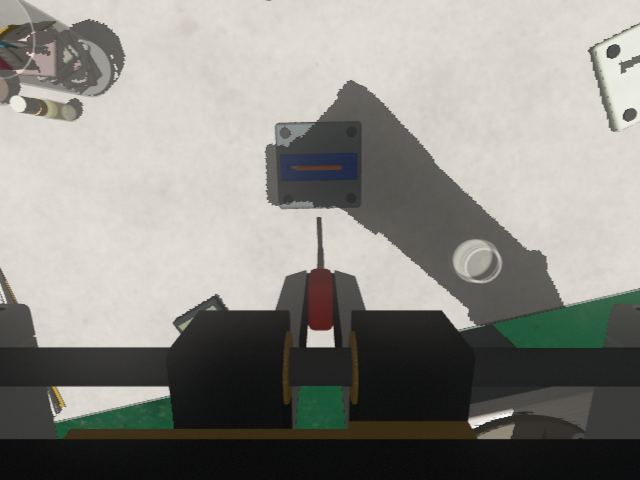

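The image shows the hook's lower end at (319,220–265) pointing straight at the coupon slot at (316,167). Measured, its slope is 18° and its azimuth is within 1° of the coupon normal, with a lateral offset of about 0.4 mm. Next I lower it and advance along the wire's own line, looking again before entry.

```bash
python3 -m crank '[[0,0,2,0,0,0],[0,0,3,0,0,0],[0,0,2.5,0,0,0],[0,0,1.5,0,0,0],[0,0,0.5,0,0,0],[0.8,-0.03,-0.26,0,0,0],[0.9,-0.03,-0.29,0,0,0],[0.5,-0.02,-0.16,0,0,0],[0,0,0,0,0,0],[0,0,0,0,0,0]]'
cat > look.py <<'E'
from h import *
import sys
im,d,c=grab('wrist'); np.savez(f'pics/{sys.argv[1]}.npz',im=im,d=d,T=c[2])
p,f,T=c; Tt=np.array(p['T_tool_cam']); Q=cloud((p,f,Tt),d)*1000
hsv=cv2.cvtColor(im,cv2.COLOR_RGB2HSV);H,S=hsv[...,0],hsv[...,1]
near=(d>0)&(Q[...,0]>-20)&(Q[...,0]<70)&(abs(Q[...,1])<35)&(Q[...,2]>25)&(Q[...,2]<85)
cm=near&(H>3)&(H<18)&(S>90); bl=near&(H>100)&(H<130)&(S>100)
k=Q[cm]; print('cop n',len(k),np.percentile(k,[2,50,98],axis=0).round(1).tolist())
t=k[k[:,2]<np.percentile(k[:,2],30)+1.5]; print('top edge',cv2.minAreaRect(t[:,:2].astype(np.float32)),np.median(t[:,2]))
w=near&~cm&~bl&(S<90)&(abs(Q[...,1])<6)&(Q[...,2]<66)&(Q[...,0]<30); q=Q[w]
if len(q)>9:
  print('wire n',len(q),q.min(0).round(1),q.max(0).round(1)); a,b=np.polyfit(q[:,0],q[:,1],1),np.polyfit(q[:,0],q[:,2],1); print('y(x)',a.round(3),'z(x)',b.round(3))
st=status.get_state();print(st['ee_pos'],st['ft_force'],st['tool_rot'])
E
python3 look.py w7
```

```text
time_s: 10.97
ee_pos: [0.515, 0.1803, 0.1257]
tool_rot: [-3.115, 0.399, -0.002]
ft_force: [-0.7, 0.3, -0.7]
opening: 0.0115
gripper_force: 30.0
cop n 590 [[33.4, -21.5, 36.9], [36.0, -0.7, 46.1], [36.8, 19.8, 83.0]]
top edge ((35.02622604370117, -0.9709224700927734), (42.610713958740234, 2.901641845703125), 88.6044921875) 37.96947080461313
wire n 154 [-4.9 -2.  49.2] [22.6  2.1 62.5]
y(x) [-0.039  0.441] z(x) [-0.334 58.461]
[0.51449425 0.18034042 0.12536553] [-0.96345379 -0.20091378 -0.53168522] [-3.11576827e+00  3.98287212e-01 -1.13540874e-03]
```

The hole is at tool (35, −1.0, 50) and the extended wire axis would pass it at y −0.9, z 48.6. I'll drop 1 mm and feel the tip through slowly.

```bash
python3 -m crank '[[0,0,0.1,0,0,0],[0.4,-0.016,-0.13,0,0,0],[0.4,-0.016,-0.13,0,0,0],[0.4,-0.016,-0.13,0,0,0],[0.3,-0.012,-0.1,0,0,0],[0,0,0,0,0,0]]'
python3 -m crank '[[0.4,-0.016,-0.13,0,0,0],[0.4,-0.016,-0.13,0,0,0],[0,0,0,0,0,0]]'; python3 look.py w8
```

```text
time_s: 11.52
ee_pos: [0.5296, 0.1769, 0.1289]
tool_rot: [-3.116, 0.399, -0.001]
ft_force: [0.6, -0.1, -1.4]
opening: 0.0121
gripper_force: 30.0
time_s: 11.77
ee_pos: [0.5375, 0.1751, 0.1315]
tool_rot: [-3.116, 0.399, -0.001]
ft_force: [-0.1, 0.2, 0.4]
opening: 0.012
gripper_force: 30.0
cop n 647 [[11.0, -20.8, 42.7], [13.0, 1.2, 54.2], [13.9, 20.3, 83.5]]
top edge ((12.0508451461792, 0.02204132080078125), (42.21942901611328, 3.0941169261932373), 88.85816192626953) 43.75563864725271
wire n 132 [-4.6 -5.7 42.6] [22.7  2.1 61.2]
y(x) [-0.04   0.209] z(x) [-0.32  57.553]
[0.5370888  0.17531278 0.13139684] [-0.04917288 -0.35986099 -1.54429734] [-3.11591885e+00  3.98775428e-01 -3.39551275e-04]
```

The tip is visibly through, ahead of the plate, with no force. Now the rest of the advance.

```bash
python3 -m crank '[[0.4,-0.016,-0.13,0,0,0],[0.4,-0.016,-0.13,0,0,0],[0.4,-0.016,-0.13,0,0,0],[0.3,-0.012,-0.1,0,0,0],[0,0,0,0,0,0],[0,0,0,0,0,0]]'; python3 look.py w9
```

```text
time_s: 12.32
ee_pos: [0.5514, 0.1721, 0.1361]
tool_rot: [-3.116, 0.399, 0.0]
ft_force: [-0.7, 0.1, -0.5]
opening: 0.0117
gripper_force: 30.0
cop n 642 [[-3.6, -20.3, 47.2], [-1.1, -1.6, 59.1], [-0.3, 20.8, 83.5]]
top edge ((-2.203871250152588, 0.38131141662597656), (42.61463928222656, 3.437856912612915), 88.11746215820312) 48.36876393414383
wire n 149 [-3.8 -2.1 47.2] [22.6  5.9 63.8]
y(x) [-0.062  0.715] z(x) [-0.218 56.77 ]
[0.55121031 0.17219594 0.13610434] [ 0.01655844 -0.13627333 -0.27707233] [-3.11619961e+00  3.98262719e-01  3.21153650e-04]
```

```bash
python3 -m crank '[[0.2,-0.01,0,0,0,0],[0,0,-0.2,0,0,0],[0,0,-0.2,0,0,0],[0,0,0,0,0,0]]'; python3 -m crank '[[0,0,-0.15,0,0,0],[0,0,-0.15,0,0,0],[0,0,-0.15,0,0,0],[0,0,0,0,0,0]]'; python3 look.py w10
```

```text
time_s: 12.7
ee_pos: [0.5533, 0.1718, 0.1405]
tool_rot: [-3.116, 0.398, -0.0]
ft_force: [0.2, 0.0, -2.4]
opening: 0.0116
gripper_force: 30.0
time_s: 13.03
ee_pos: [0.5533, 0.1718, 0.1449]
tool_rot: [-3.116, 0.398, -0.0]
ft_force: [-1.2, 0.5, -3.6]
opening: 0.0116
gripper_force: 30.0
cop n 570 [[-5.1, -20.3, 51.6], [-2.9, 2.9, 61.7], [-2.1, 20.8, 83.7]]
top edge ((-3.8276028633117676, -0.0352630615234375), (42.54954528808594, 3.3921597003936768), 88.56830596923828) 52.786778166741655
wire n 156 [-5.8 -6.  49.9] [22.7  2.1 61.9]
y(x) [-0.    -0.155] z(x) [-0.24  57.146]
[0.55329946 0.17179105 0.14484005] [-0.2184706   1.10837986 -3.7248058 ] [-3.11617254e+00  3.98203988e-01 -2.43296907e-04]
```

Pull is 3.7 N and the coupon's top edge has risen 4 mm, so it is drawing out. I'll keep lifting.

```bash
python3 -m crank '[[0,0,-0.2,0,0,0],[0,0,-0.2,0,0,0],[0,0,-0.2,0,0,0],[0,0,-0.2,0,0,0],[0,0,-0.2,0,0,0],[0,0,-0.2,0,0,0],[0,0,-0.2,0,0,0],[0,0,-0.2,0,0,0]]'; python3 -m crank '[[0,0,-0.15,0,0,0],[0,0,-0.15,0,0,0],[0,0,-0.15,0,0,0],[0,0,-0.2,0,0,0],[0,0,-0.3,0,0,0],[0,0,-0.5,0,0,0],[0,0,-0.5,0,0,0],[0,0,0,0,0,0]]'; python3 look.py w11
```

```text
time_s: 13.75
ee_pos: [0.5533, 0.1718, 0.1609]
tool_rot: [-3.116, 0.398, -0.0]
ft_force: [-0.6, 0.4, -4.8]
opening: 0.0119
gripper_force: 30.0
time_s: 14.42
ee_pos: [0.5538, 0.1721, 0.1815]
tool_rot: [-3.116, 0.398, -0.002]
ft_force: [0.1, 0.1, -1.8]
opening: 0.0117
gripper_force: 30.0
cop n 630 [[-5.6, -20.4, 51.5], [-2.6, -2.1, 62.5], [-1.6, 21.1, 83.7]]
top edge ((2.0891218185424805, 0.2589435577392578), (43.27510070800781, 15.748127937316895), 88.64530944824219) 52.721218683847496
wire n 155 [-5.6 -2.8 49.4] [22.9  5.2 60.4]
y(x) [-0.045  0.431] z(x) [-0.242 57.107]
[0.55366646 0.17192505 0.18095002] [ 0.72255957  0.40640648 -1.60837553] [-3.11573817e+00  3.98262813e-01 -1.68700200e-03]
```

The coupon is free: its bottom is at z 0.058 and the block top at 0.042. Next, turn back to the stand's yaw while rising, then carry it smoothly to 80 mm on the stand's +x side.

```bash
python3 -m crank '[[0,0,-0.4,0,0,-2],[0,0,-0.6,0,0,-4],[0,0,-0.6,0,0,-4.5],[0,0,-0.6,0,0,-4.5],[0,0,-0.6,0,0,-4.5],[0,0,-0.5,0,0,-4],[0,0,-0.3,0,0,-2.3],[0,0,0,0,0,0]]'
python3 -m crank '[[0.08,0.8,0,0,0,0],[0.08,1.6,0,0,0,0],[0.08,2.4,0,0,0,0],[0.08,3,0,0,0,0],[0.08,3,0,0,0,0],[0.08,3,0,0,0,0],[0.08,3,0,0,0,0],[0.08,3,0,0,0,0]]'
python3 -m crank '[[0.08,3,0,0,0,0],[0.08,3,0,0,0,0],[0.08,3,0,0,0,0],[0.08,2.4,0,0,0,0],[0.08,1.6,0,0,0,0],[0.08,1.2,0,0,0,0],[0.08,0.8,0,0,0,0],[0.08,0.6,0,0,0,0],[0,0,0,0,0,0],[0,0,0,0,0,0]]'
python3 look.py w12
```

```text
time_s: 15.13
ee_pos: [0.5535, 0.1718, 0.2167]
tool_rot: [-3.126, -0.311, -0.001]
ft_force: [-0.4, 0.7, -2.1]
opening: 0.0119
gripper_force: 30.0
time_s: 15.8
ee_pos: [0.598, -0.0234, 0.2158]
tool_rot: [3.127, 0.304, -0.001]
ft_force: [0.5, 0.1, -1.3]
opening: 0.012
gripper_force: 30.0
time_s: 16.63
ee_pos: [0.6349, -0.1719, 0.2161]
tool_rot: [-3.126, -0.309, 0.0]
ft_force: [-0.0, 0.1, -1.5]
opening: 0.0119
gripper_force: 30.0
cop n 635 [[-6.0, -19.8, 51.1], [-3.1, 4.4, 62.9], [-0.9, 21.5, 83.9]]
top edge ((-4.567521095275879, 0.07502174377441406), (42.942054748535156, 3.5911612510681152), 86.69771575927734) 53.107008881853716
wire n 152 [-6.2 -2.  50.4] [22.4  2.  60.8]
y(x) [-0.026  0.099] z(x) [-0.272 57.572]
[ 0.63484893 -0.17166414  0.21620836] [ 1.15353818  0.16408703 -1.54454264] [-3.12585100e+00 -3.09419605e-01 -8.57011016e-05]
```

```bash
python3 -m crank '[[-0.5,0.02,0,0,0,0],[-1,0.02,0,0,0,0],[-1.4,0.02,0,0,0,0],[-1.5,0.02,0,0,0,0],[-1.4,0.02,0,0,0,0],[-1,0.02,0,0,0,0],[-0.6,0.02,0,0,0,0],[-0.46,0,0,0,0,0],[0,0,0,0,0,0],[0,0,0,0,0,0]]'
python3 - <<'E'
from h import *
im,d,c=grab('wrist'); p,f,T=c; Q=cloud((p,f,np.array(p['T_tool_cam'])),d)*1000; st=status.get_state(); print(st['ee_pos'],st['ft_force'])
P=cloud(c,d)
for lo in(-75,-60,-45,-32,15,22,28):
  m=(d>0)&(Q[...,1]>-lo-7)&(Q[...,1]<-lo)&(abs(Q[...,0])<25)&(P[...,2]>.19)&(P[...,2]<.21)
  k=Q[m]; print(lo,len(k),k.mean(0).round(1) if len(k) else '', [k[:,0].min().round(1),k[:,0].max().round(1)] if len(k) else '', k[:,2].min().round(1) if len(k) else '')
E
```

```text
time_s: 17.52
ee_pos: [0.5582, -0.1895, 0.2164]
tool_rot: [3.126, 0.308, 0.001]
ft_force: [0.7, 0.2, -1.8]
opening: 0.0117
gripper_force: 30.0
[ 0.55817811 -0.18944666  0.2161426 ] [ 0.48862653 -0.48079996 -0.9142657 ]
-75 122 [-0.7 71.6 14.2] [np.float64(-5.2), np.float64(2.6)] 12.0
-60 111 [-0.9 56.5 13.9] [np.float64(-5.3), np.float64(2.4)] 11.8
-45 112 [-1.  41.5 14. ] [np.float64(-5.0), np.float64(2.5)] 11.8
-32 110 [-1.  28.5 14. ] [np.float64(-4.9), np.float64(2.2)] 12.1
15 120 [ -1.4 -18.6  14.1] [np.float64(-6.0), np.float64(2.1)] 11.2
22 135 [ -1.4 -25.9  14.1] [np.float64(-7.6), np.float64(3.9)] 10.9
28 120 [ -1.  -30.2  12.6] [np.float64(-7.6), np.float64(4.2)] 9.3
```

The arm's axis lies at tool x −1.2, right under the bend. Descending.

```bash
python3 -m crank '[[0,0,0.5,0,0,0],[0,0,0.8,0,0,0],[0,0,0.8,0,0,0],[0,0,0.6,0,0,0],[0,0,0.5,0,0,0],[0,0,0.3,0,0,0],[0,0,0,0,0,0]]'
python3 -m crank '[[0,0,0.15,0,0,0],[0,0,0.15,0,0,0],[0,0,0.1,0,0,0],[0,0,0,0,0,0],[0,0,0,0,0,0]]'
python3 -m crank '[[0,0,0,0,0,0]]'
```

```text
time_s: 18.15
ee_pos: [0.5576, -0.1895, 0.1802]
tool_rot: [-3.126, -0.308, 0.002]
ft_force: [-0.1, 0.2, -1.4]
opening: 0.0119
gripper_force: 30.0
time_s: 18.57
ee_pos: [0.5581, -0.1896, 0.1773]
tool_rot: [3.126, 0.308, 0.0]
ft_force: [0.4, 0.8, -1.1]
opening: 0.0117
gripper_force: 30.0
time_s: 18.65
ee_pos: [0.558, -0.1897, 0.1773]
tool_rot: [3.126, 0.307, 0.0]
ft_force: [-0.3, 0.6, -1.2]
opening: 0.0116
gripper_force: 30.0
```

```bash
for i in 1 2 3; do python3 -m crank '[[0,0,0.05,0,0,0],[0,0,0,0,0,0]]' | grep -E 'ee_pos|ft_f'; for j in 1 2; do python3 -m crank '[[0,0,0,0,0,0]]' | grep ft_f; done; done
```

```text
ee_pos: [0.5581, -0.1897, 0.1767]
ft_force: [0.4, 0.1, -0.8]
ft_force: [-0.5, -0.5, 0.4]
ft_force: [0.1, -0.0, 0.1]
ee_pos: [0.5581, -0.1896, 0.1762]
ft_force: [-0.4, -0.4, 0.6]
ft_force: [0.6, 0.1, 0.5]
ft_force: [-0.0, -0.7, -0.1]
ee_pos: [0.558, -0.1896, 0.1757]
ft_force: [0.6, -0.3, 0.7]
ft_force: [0.2, -0.2, 1.0]
ft_force: [-0.6, 0.2, 0.8]
```

The arm has taken the weight (+0.8 N). I'll back off 0.5 mm, ease the grip and open.

```bash
python3 -m crank '[[0,0,-0.04,0,0,0],[0,0,0,0,0,0],[0,0,0,0,0,0],[0,0,0,0,0,0]]' - 5; python3 -m crank '[[0,0,0,0,0,0],[0,0,0,0,0,0],[0,0,0,0,0,0],[0,0,0,0,0,0],[0,0,0,0,0,0],[0,0,0,0,0,0]]' -0.15
python3 -m crank '[[0,0,0,0,0,0],[0,0,-0.5,0,0,0],[0,0,-1,0,0,0],[0,0,-2,0,0,0],[0,0,-3,0,0,0],[0,0,-3,0,0,0],[0,0,-3,0,0,0],[0,0,0,0,0,0]]'
python3 - <<'E'
from h import *
im,d,c=grab('wrist'); np.savez('pics/w20.npz',im=im,d=d,T=c[2]); a=cv2.resize(im[100:350,150:490,::-1],(748,550),interpolation=cv2.INTER_CUBIC); cv2.imwrite('pics/w20.png',a)
E
```

```text
time_s: 19.98
ee_pos: [0.5579, -0.1897, 0.176]
tool_rot: [3.126, 0.307, -0.0]
ft_force: [0.4, -1.0, 1.1]
opening: 0.0121
gripper_force: 5.0
time_s: 20.48
ee_pos: [0.558, -0.1896, 0.1761]
tool_rot: [-3.126, -0.308, -0.0]
ft_force: [0.3, -0.2, -0.1]
opening: 0.04
gripper_force: 0.0
time_s: 21.15
ee_pos: [0.5602, -0.19, 0.3081]
tool_rot: [3.123, 0.307, 0.012]
ft_force: [0.0, 0.3, 0.7]
opening: 0.04
gripper_force: 0.0
```

View pics/w20.png

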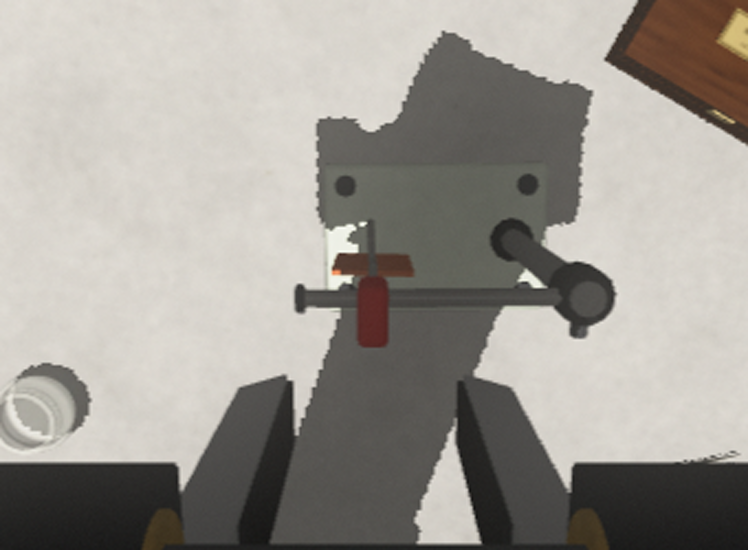

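The coupon hangs on the hook, at crop (372,265) under the tab, clear of the post and base. I'll wait for it to settle and check for motion.

```bash
W='[[0,0,0,0,0,0],[0,0,0,0,0,0],[0,0,0,0,0,0],[0,0,0,0,0,0],[0,0,0,0,0,0],[0,0,0,0,0,0],[0,0,0,0,0,0],[0,0,0,0,0,0],[0,0,0,0,0,0],[0,0,0,0,0,0]]'
python3 -m crank '[[0,0,-3,0,0,0],[0,0,-2,0,0,0],[0,0,0,0,0,0]]' >/dev/null
for i in 1 2 3 4 5 6 7 8; do python3 -m crank "[[0,0,0,0,0,0],[0,0,0,0,0,0],[0,0,0,0,0,0],[0,0,0,0,0,0],[0,0,0,0,0,0],[0,0,0,0,0,0],[0,0,0,0,0,0],[0,0,0,0,0,0],[0,0,0,0,0,0],[0,0,0,0,0,0]]" | grep time; done
python3 - <<'E'
from h import *
for i in range(10):
    im,d,c=grab('wrist'); P=cloud(c,d); hsv=cv2.cvtColor(im,cv2.COLOR_RGB2HSV)
    m=(hsv[...,0]>3)&(hsv[...,0]<18)&(hsv[...,1]>90)&(d>0)&(P[...,2]>.04)&(P[...,2]<.14)&(np.linalg.norm(P[...,:2]-[.556,-.19],axis=-1)<.06)
    k=P[m]; print(m.sum(),(k.mean(0)*1000).round(2),k[:,2].max().round(4),k[:,2].min().round(4))
E
```

```text
time_s: 22.28
time_s: 23.12
time_s: 23.95
time_s: 24.78
time_s: 25.62
time_s: 26.45
time_s: 27.28
time_s: 28.12
204 [ 554.31 -191.95   99.53] 0.1253 0.0563
207 [ 554.34 -192.01   99.12] 0.1247 0.0561
213 [ 554.23 -191.66   99.45] 0.1256 0.0565
207 [ 554.29 -191.59   99.26] 0.1247 0.0552
208 [ 554.32 -191.91   99.83] 0.125 0.0553
208 [ 554.39 -191.93   99.95] 0.1255 0.0559
209 [ 554.35 -192.     99.11] 0.1255 0.0548
212 [ 554.29 -191.71   99.03] 0.1254 0.0546
211 [ 554.24 -191.63  100.12] 0.1255 0.057
207 [ 554.28 -191.36   99.1 ] 0.1251 0.056
```

It hangs still, so I'm handing the job in.

```bash
python3 -c "from rig import workorder; print(workorder.sign_off())"
```

```text
the job is handed in; nothing more can be done
None
```

The hook and coupon are back on the balance arm, hanging still and free, with the gripper clear; I handed the job in at about 29 s (limit 69 s), and no verdict came back.

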